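Roll the pin canister onto the transfer mat

ROBOT

A 6-joint arm with a two-finger parallel gripper is mounted at the origin on the work surface. World frame = base frame: x ahead of the robot, y to its left, z up, the work surface at z = 0. Lengths are in m, angles in rad, forces in N, time in s.
With the tool pointing down it reaches from about 0.2 to 0.875 m from the base axis. Payload 3.4 kg.
Tool frame: the origin (TCP) lies between the finger pads; the fingertips stand 25 mm ahead of it and the grasp point (between the pads) lies 6 mm ahead of it (r.nose_length is the z of the fingertips in the tool frame, in m); z points along the fingers, x is the direction in which the jaws open and shut, and the axes are right-handed (so a half turn about z gives the same grasp; the last joint's range is limited). The gripper opens to 94 mm and grips with 3 to 60 N. Pads are 16 mm wide; open, the fingers measure 119 mm over their backs; the gripper's body (75 mm by 177 mm) begins 78 mm behind the grasp point.
Start: joints at [-1.317, 0.276, 1.505, -0, 1.361, -0.121], TCP at [0.211, -0.535, 0.23] pointing down, gripper open.
Joint ranges: [-2.89, 2.89], [-0.75, 2.08], [0.22, 2.7], [-1.18, 4.32], [0.11, 2.71], [-2.7, 2.7]. Speed limits (rad/s): [2.57, 2.57, 3.14, 3.14, 3.14, 3.14].

INTERFACE

Orientations are given as a unit quaternion [w, x, y, z].
In Python, from plant import r, gripper_to, inverse_kinematics, vision, models, telemetry gives the robot as it stands. Calls block until the motion is done:
- r.move_to(position, orientation): joint-space move of the TCP to a pose.
- r.move_l(position, rot=None, vel=0.15, guard=None): straight line of the TCP; rot=None keeps the orientation; vel is the mean speed in m/s. With guard (N) it stops when the force on the tool has changed by that much, and returns True; else False.
- r.movej(angles): joint-space move.
- gripper_to(opening, f_grip=None): finger opening in m; f_grip is the grip in N (None keeps the last); returns when the fingers have stopped.
- r.hold(seconds).
- inverse_kinematics(position, orientation): joint angles nearest the present ones, or None.
- vision.snapshot(name): name is "side" or "top"; returns the picture (420x560x3 uint8, red, green, blue); there is no depth.
- vision.get_calibration(name): a dict with "fx", "fy", "cx", "cy" (pixels), "position" and "orientation" of the camera in the world. Camera axes: x right, y down, z forward; pixel columns grow to the right and rows downward; lengths in m; the calibration is good to about 2 mm. A picture is of the moment at which its call begins. get_calibration takes no time and is no camera call.
A pose or a line that the arm cannot do raises r.PlanningError and nothing moves.
- r.sign_off(): hands the job in, once; it reports no verdict.
Trained networks look in the newest picture that a camera, given by its name, has taken for a name from the list of things; names that differ only in an ending like _2 or _b are one class to them, and where a whole thing is asked for, a point or a joint stands for the part that bears it (a point fixed in the world has none). Each returns a list of dicts, best first, with "score" (0 to 1); they miss things now and then, are a little off and sometimes report something else, mostly with a low value. They report only what shows in the picture. A call takes as long as a camera call. They do not tell look-alikes from the thing itself.
- models.boxes_of(thing, camera): "at" ([x, y, z] in m, in world coordinates, good to about 4 mm: the middle of the surface that is visible of it).
- models.regions_of(thing, camera): "pixels" (420x560 bool, what is visible of it).
- models.mark_of(thing, camera): "at" ([x, y, z] in m, in world coordinates, good to about 4 mm: a listed point, or the origin of a listed thing).
Readings, each from a call of its own:
- telemetry.current_t(): time.
- telemetry.current_joints(): joint angles.
- telemetry.current_dq(): joint speeds.
- telemetry.current_joint_efforts(): joint torques, N m.
- telemetry.current_ee_pos(): TCP position.
- telemetry.current_tool_rot(): TCP orientation.
- telemetry.current_wrist_force(): force on the tool from outside, world axes, zero at the start.
- telemetry.current_torque(): the same for the moment, N m.
- telemetry.current_opening(): finger opening in m.
Only numpy, scipy, OpenCV 4.12 (cv2) and the standard library are available. Lean on these libraries where they do the work, as an engineer would, in place of code of your own. Each camera call takes 0.05 s, during which the arm holds its last target. There are 200 camera calls.

TASK

The steel pin canister lying on the drape has its cap only loosely on, so it must not be picked up: with the fingertips on top of it, gently roll it across the drape onto the thin dark transfer mat and let it stop with the whole canister lying on the mat, lengthwise. Keep it flat on the table all the way, work on its top rather than shoving it from the side, and do not disturb the kidney dish, gallipot, syringe or basin around it.

Things in the scene. Friction and masses are not known exactly. Their poses are not given: they have to be found in the camera images.
- canister: Stainless steel cylinder 50 mm in diameter, 180 mm long, 0.3 to 0.6 kg, knurled cap of the same diameter, blank paper label. It lies on its side 110 to 160 mm left or right of the mat's centre line, parallel to the mat within 4 degrees. Origin: on its axis at mid-length, 25 mm up (its top is at 50 mm). x runs along the axis to the cap; y, z turn as it rolls; z starts straight up, out through the label.
- canister_cap_end (a point): Centre of the canister's flat cap end, on its axis, 90 mm from its origin along +x. (The canister rolls with enough resistance to stop soon after it is let go; a fingertip pressed lightly on its top and swept sideways moves it half as far as the fingertip goes, so it takes several strokes.)
- canister_foot_end (a point): Centre of the canister's other flat end, on its axis, 90 mm from its origin along -x.
- mat: Dark rubber transfer mat with small grey dots, a flat rectangle 240 mm long, 90 mm wide and 0.6 mm thick, fixed to the drape; the canister rolls onto it without a bump. Origin: its centre, at table height. Its x axis runs along its length (pointing roughly away from the robot), y across its width, z up.
- kidney_dish: Bystander: loose steel kidney-shaped dish about 215 mm long, 105 mm wide, 42 mm high, on the other side of the mat from the canister. Origin: about the middle of its underside.
- gallipot: Bystander: small loose open steel cup, 82 mm across the rim, 50 mm high, beyond the mat. Origin: centre of its underside.
- syringe: Bystander: loose large syringe of clear and white plastic, about 195 mm long and 29 mm in diameter with a 46 mm finger flange, lying beyond the mat. Origin: under its middle, on the table.
- basin: Bystander: loose round steel basin, 222 mm across the rim, 85 mm high, on the left. Origin: centre of its underside.
There are look-alikes about, which are no part of the job. What is shaped like the canister but pink or red is not meant.

How it is judged:
On the way:
1. the canister has rolled: about half a turn from how it lay (angle between canister's own z axis and vertical above 2.5 rad).
At the end, for the whole second after the job is handed in: The canister lies at rest on the mat, lengthwise, no part of it more than 5 mm over the mat's edges (both end centres within 25 mm of the mat's long centre line and within 125 mm of its middle lengthwise), released; the bystanders within 20 mm of where they stood (y of canister_cap_end in the frame of mat between -0.025 and 0.025 m and y of canister_foot_end in the frame of mat between -0.025 and 0.025 m and x of canister_cap_end in the frame of mat below 0.125 m and x of canister_foot_end in the frame of mat above -0.125 m and height (world z) of canister below 0.03 m and linear speed of canister below 0.01 m/s and distance of each of kidney_dish, gallipot, syringe, basin from where it was at the start of the episode below 0.02 m); the robot touches nothing.
It fails at once if the canister is lifted off the table (more than 10 mm) (height (world z) of canister above 0.035 m).
It fails at once if an end of the canister is raised (more than 9 degrees) (angle between canister's own x axis and vertical below 1.41 rad or angle between canister's own x axis and vertical above 1.73 rad).
It fails at once if the fingers shove the canister from the side, touching it while reaching down past its upper third, instead of working on its top (contact force between the fingers and canister above 1 N and height (world z) of the grasp point below 0.053 m).
It fails at once if the canister is sent rolling too fast (over 0.3 m/s) (linear speed of canister above 0.3 m/s).
It fails at once if a bystander is shifted more than 30 mm (distance of any of kidney_dish, gallipot, syringe, basin from where it was at the start of the episode above 0.03 m).
It also fails if it takes over 58 s, if anything falls off the work surface, if the arm or the gripper's body presses on something with over 40 N, if the wrist force passes 120 N, or if a joint passes its speed limit or range.

## Working session

There is one attempt and no reset: what is moved stays moved. The work goes in short steps, each a Python script; the robot and the scene stay as the last script left them, time stands still between calls to the robot, and variables do not carry over. Pictures are saved under pics/ and viewed, about 8 in all and at most 12, crops included, and the job is handed in when it is done.

```bash
mkdir -p pics; ls; python3 - <<'E'
from plant import r, vision, models, telemetry
import cv2, numpy as np
for c in ("top","side"):
    im=vision.snapshot(c); cv2.imwrite(f"pics/{c}0.png",im[:,:,::-1]); k=vision.get_calibration(c); print(c,k)
    for t in ("canister","canister_cap_end","canister_foot_end","mat","kidney_dish","gallipot","syringe","basin"):
        print(t,[(np.round(d["at"],3).tolist(),round(d["score"],2)) for d in models.mark_of(t,c)[:4]])
print(telemetry.current_t(), telemetry.current_tool_rot(), r.nose_length)
E
```

```text
pics
top {'fx': 428.87904718349864, 'fy': 428.87904718349864, 'cx': 278.8961370536914, 'cy': 217.03544239263402, 'position': array([0.40614185, 0.10361021, 1.14153127]), 'orientation': array([-0.05505698,  0.71386103, -0.69648103,  0.04780526])}
canister [([0.522, -0.095, 0.025], 0.8), ([0.31, -0.259, 0.022], 0.77), ([0.561, -0.267, 0.028], 0.58)]
canister_cap_end [([0.271, -0.341, 0.026], 0.97), ([0.49, -0.327, 0.023], 0.61), ([0.608, -0.112, 0.025], 0.58)]
canister_foot_end [([0.433, -0.077, 0.024], 0.97), ([0.623, -0.209, 0.022], 0.58), ([0.345, -0.175, 0.022], 0.55)]
mat [([0.555, 0.037, 0.004], 0.67)]
kidney_dish [([0.584, 0.195, -0.004], 0.58)]
gallipot [([0.794, 0.119, -0.003], 0.63)]
syringe [([0.798, -0.11, -0.001], 0.7)]
basin [([0.618, 0.477, 0.004], 0.94)]
side {'fx': 509.4812409514129, 'fy': 509.4812409514129, 'cx': 286.8432114595949, 'cy': 209.82275571586842, 'position': array([0.03201062, 0.59949239, 0.94812618]), 'orientation': array([ 0.12997658, -0.38135349,  0.86088165, -0.31073847])}
canister [([0.562, -0.268, 0.027], 0.9), ([0.308, -0.259, 0.023], 0.72), ([0.518, -0.097, 0.025], 0.55)]
canister_cap_end [([0.613, -0.112, 0.027], 0.96), ([0.491, -0.329, 0.024], 0.78)]
canister_foot_end [([0.624, -0.204, 0.026], 0.89), ([0.347, -0.18, 0.027], 0.87), ([0.436, -0.078, 0.024], 0.86), ([0.794, -0.114, -0.001], 0.27)]
mat [([0.555, 0.042, 0.0], 0.6)]
kidney_dish [([0.587, 0.195, -0.002], 0.67)]
gallipot [([0.795, 0.118, 0.003], 0.74)]
syringe [([0.794, -0.114, 0.002], 0.88)]
basin [([0.619, 0.476, -0.0], 0.87)]
0.9 [ 3.82757040e-05  8.26470335e-01 -5.62980268e-01  3.80425837e-05] 0.025
```

View pics/top0.png

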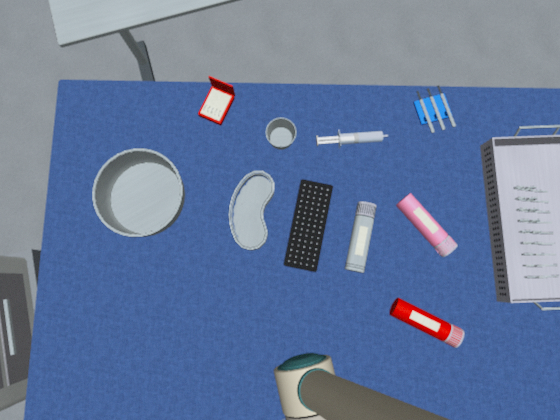

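```bash
python3 - <<'E'
import cv2, numpy as np
from plant import vision
from scipy.spatial.transform import Rotation as R
im=cv2.imread("pics/top0.png"); k=vision.get_calibration("top"); q=k["orientation"]; M=R.from_quat([*q[1:],q[0]]).as_matrix()
def px(p):
    c=M.T@(np.array(p)-k["position"]); return k["fx"]*c[0]/c[2]+k["cx"],k["fy"]*c[1]/c[2]+k["cy"]
for p in ([.522,-.096,.05],[.309,-.259,.05],[.561,-.267,.05],[.555,.04,0]): print(p,np.round(px(p)))
u,v=map(int,px([.47,-.12,.03])); c=im[max(0,v-130):v+130,max(0,u-150):u+170]; print(u,v)
cv2.imwrite("pics/crop0.png",cv2.resize(c,None,fx=2.3,fy=2.3))
# mat: dark pixels
hsv=cv2.cvtColor(im,cv2.COLOR_BGR2HSV); m=(hsv[:,:,2]<75).astype(np.uint8); m=cv2.morphologyEx(m,cv2.MORPH_CLOSE,np.ones((7,7)))
n,l,s,ce=cv2.connectedComponentsWithStats(m); mu,mv=map(int,px([.555,.04,0])); i=l[mv,mu]; print(i,s[i])
vu=np.argwhere(l==i)[:,::-1]
d=np.c_[(vu[:,0]-k["cx"])/k["fx"],(vu[:,1]-k["cy"])/k["fy"],np.ones(len(vu))]@M.T
w=k["position"]-d*(k["position"][2]/d[:,2:3]); print(cv2.minAreaRect(w[:,:2].astype(np.float32)),w.mean(0))
E
```

```text
[0.522, -0.096, 0.05] [362. 236.]
[0.309, -0.259, 0.05] [428. 323.]
[0.561, -0.267, 0.05] [429. 223.]
[0.555, 0.04, 0] [308. 225.]
369 257
8 [ 284  180   49   91 2842]
((0.5551857948303223, 0.03839021921157837), (0.08698808401823044, 0.237040176987648), 79.61669921875) [ 5.53401304e-01  3.87182044e-02 -7.81296991e-20]
```

View pics/crop0.png

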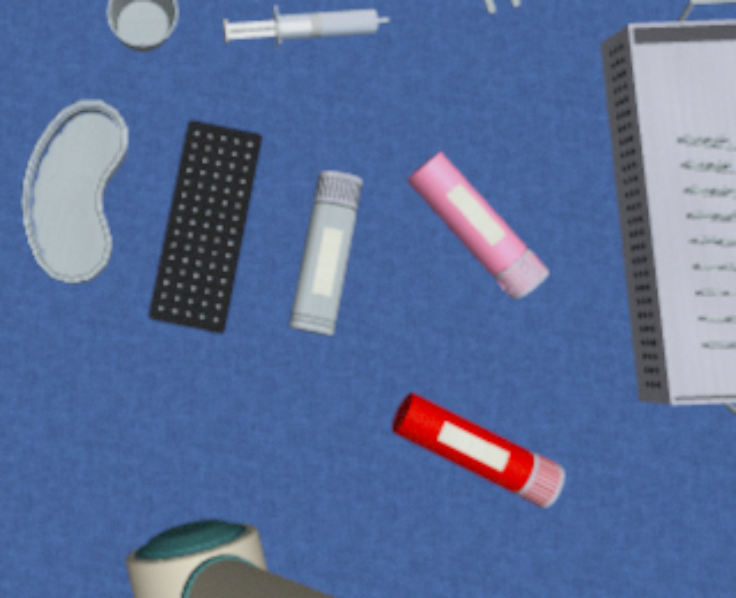

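Three canister-shaped things show in the top view. The grey steel one at (362,236) has its cap at the upper end. The pink one is at (429,223) and the red one at (428,323). The steel one is the only one that isn't pink or red, it lies parallel to the mat about 138 mm to its right, and the crop confirms it. The mat centre is at pixel (308,225), and its long axis is at −10.4°.

The plan is to lay the two spread fingers along the canister's axis, on its top, and make short strokes, starting with one.

```bash
cat > h.py <<'E'
from plant import r, gripper_to, inverse_kinematics, vision, models, telemetry as T
import numpy as np
from scipy.spatial.transform import Rotation as R
MC=np.array([.555,.0385]); MA=np.deg2rad(-10.4)
MX=np.array([np.cos(MA),np.sin(MA)]); MY=np.array([-MX[1],MX[0]])
def quat(a):
    x=np.array([np.cos(a),np.sin(a),0]); z=np.array([0,0,-1.])
    q=R.from_matrix(np.c_[x,np.cross(z,x),z]).as_quat(); return np.r_[q[3],q[:3]]
def look(exp):
    """cap, foot xy near the expected centre, averaged over cameras"""
    P={}
    for c in ("top","side"):
        vision.snapshot(c)
        for t in ("canister_cap_end","canister_foot_end"):
            P.setdefault(t,[]).extend(d["at"][:2] for d in models.mark_of(t,c)
              if d["score"]>.3 and abs(np.hypot(*(d["at"][:2]-exp))-.09)<.02 and abs((d["at"][:2]-exp)@MY)<.035)
    m={t:np.mean(v,0) if v else None for t,v in P.items()}
    print("seen",{t:[np.round([(p-MC)@MX,(p-MC)@MY],3).tolist() for p in v] for t,v in P.items()})
    return m["canister_cap_end"],m["canister_foot_end"]
def stroke(c,a,d,off=.012,guard=3,press=.0,vel=.08):
    """c: canister centre xy, a: axis angle, d: roll distance (toward +n)"""
    n=np.array([-np.sin(a),np.cos(a)]); q=quat(a); s=c-off*n; e=s+2*d*n; tip=r.nose_length
    r.move_l([*s,.075+tip],q,vel=.2)
    hit=r.move_l([*s,.045+tip],vel=.03,guard=guard)
    z=T.current_ee_pos()[2]; print("hit",hit,"tip z",round(z-tip,4),"F",np.round(T.current_wrist_force(),1))
    z-=press
    for f in (.5,1):
        r.move_l([*(s+f*(e-s)),z],vel=vel); print(" F",np.round(T.current_wrist_force(),1),"z",round(T.current_ee_pos()[2]-tip,4))
    r.move_l([*e,.075+tip],vel=.15); print(" t",round(T.current_t(),1))
    return c+d*n
E
python3 - <<'E'
from h import *
gripper_to(.07); c=np.array([.522,-.0955]); a=np.deg2rad(-11)
r.move_to([*(c-.012*MY),.13],quat(a)); print(T.current_t(),T.current_wrist_force())
c=stroke(c,a,.022)
cap,foot=look(c); print(c,cap,foot)
E
```

```text
3.4167 [-0.30267273 -0.23122901 -0.738546  ]
hit True tip z 0.0496 F [-0.2 -0.3  4.3]
 F [-1.8  1.   6.6] z 0.0501
 F [-1.3  0.6  5.8] z 0.0498
 t 5.7
seen {'canister_cap_end': [[0.086, -0.116]], 'canister_foot_end': [[-0.1, -0.117], [-0.094, -0.113]]}
[ 0.5261978 -0.0739042] [ 0.6185 -0.0913] [ 0.43855 -0.0572 ]
```

The first stroke worked: 4–7 N on top, and the canister moved about 22 mm as predicted. I'll carry on, checking after each stroke.

```bash
python3 - <<'E'
from h import *
c=np.array([.528,-.0740]); a=np.deg2rad(-10.8)
for i in range(4):
    c=stroke(c,a,.0235)
    cap,foot=look(c)
    if cap is None or foot is None: print("partial view"); 
    else:
        m=(cap+foot)/2; v=cap-foot
        print("pred",c,"seen",m,"len",np.hypot(*v),"ang",np.rad2deg(np.arctan2(v[1],v[0])))
        if abs((m-c)@MY)>.010: print("off, stop"); break
        c=.5*c+.5*m
print("centre y_m",(c-MC)@MY)
E
```

```text
hit True tip z 0.0496 F [-0.9 -0.7  4.8]
 F [-1.   0.4  5.5] z 0.0501
 F [-0.3 -0.9  4.1] z 0.0497
 t 8.2
seen {'canister_cap_end': [[0.084, -0.095]], 'canister_foot_end': [[-0.1, -0.093], [-0.099, -0.09]]}
pred [ 0.53240346 -0.05091625] seen [ 0.53055  -0.051775] len 0.1836725687194471 ang -11.31910909764252
hit True tip z 0.0495 F [-1.1  0.2  4.1]
 F [-2.2  0.5  6.3] z 0.0501
 F [-1.   1.   5.9] z 0.0497
 t 10.8
seen {'canister_cap_end': [[0.085, -0.072]], 'canister_foot_end': [[-0.097, -0.069], [-0.095, -0.066]]}
pred [ 0.53588019 -0.02826187] seen [ 0.5369  -0.02925] len 0.18021811784612557 ang -11.814975236223228
hit True tip z 0.0494 F [-0.4 -0.4  5.6]
 F [-2.   1.3  7.2] z 0.0501
 F [-1.8  1.1  6.4] z 0.0497
 t 13.3
seen {'canister_cap_end': [[0.086, -0.047]], 'canister_foot_end': [[-0.101, -0.043], [-0.095, -0.041]]}
pred [ 0.54079356 -0.00567219] seen [ 0.5411 -0.0043] len 0.18349365111632607 ang -11.824331380326704
hit True tip z 0.0496 F [-0.7  0.5  4. ]
 F [-1.7 -0.5  6. ] z 0.0501
 F [-1.1  0.8  3.8] z 0.0497
 t 15.9
seen {'canister_cap_end': [[0.087, -0.024]], 'canister_foot_end': [[-0.098, -0.021], [-0.097, -0.017]]}
pred [0.54535024 0.01809766] seen [0.545575 0.01825 ] len 0.18435767545724807 ang -12.117548623199239
centre y_m -0.021713922165612607
```

```bash
python3 - <<'E'
from h import *
import cv2
c=np.array([.5455,.0182]); a=np.deg2rad(-11.6)
c=stroke(c,a,.0212)
r.move_l([*(T.current_ee_pos()[:2]),.2]); r.move_l([.35,-.25,.25],vel=.3)
look(c)
for n in("top","side"):
    im=vision.snapshot(n)[:,:,::-1]; cv2.imwrite(f"pics/{n}1.png",cv2.resize(im[150:300,200:420] if n=="top" else im,None,fx=3 if n=="top" else 1.4,fy=3 if n=="top" else 1.4))
    for t in ("kidney_dish","gallipot","syringe","basin"): print(t,[np.round(d["at"],3).tolist() for d in models.mark_of(t,n)[:1]])
print(T.current_t())
E
```

```text
hit True tip z 0.0496 F [-0.8 -0.5  5. ]
 F [-2.9  0.6  5.9] z 0.0501
 F [-2.6  0.7  5.9] z 0.0499
 t 18.4
seen {'canister_cap_end': [[0.081, 0.001], [0.083, -0.003]], 'canister_foot_end': [[-0.099, -0.001], [-0.095, 0.004]]}
kidney_dish [[0.589, 0.196, -0.006]]
gallipot [[0.796, 0.116, -0.004]]
syringe [[0.796, -0.109, -0.001]]
basin [[0.617, 0.476, 0.002]]
kidney_dish [[0.588, 0.194, -0.001]]
gallipot [[0.796, 0.119, 0.005]]
syringe [[0.794, -0.111, 0.0]]
basin []
21.3917
```

View pics/top1.png

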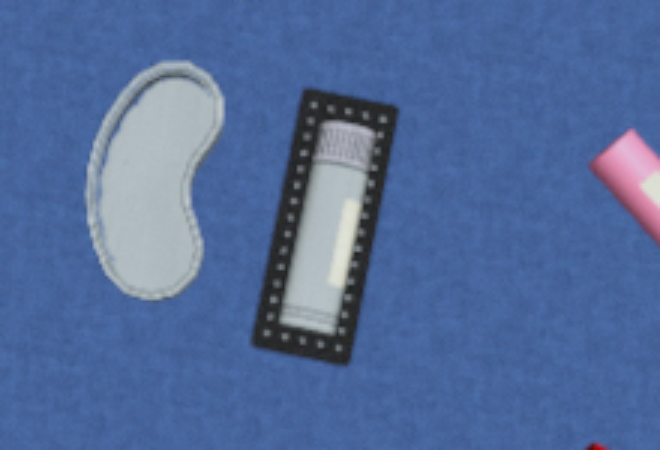

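The crop shows the canister lying lengthwise inside the mat, with mat showing on every side. Its cap is at about (345,143) and its foot at about (310,325). The label has come nearly all the way round again, so it passed half a turn. The dish is in place and the arm is clear.

```bash
python3 -c "
from plant import r,telemetry as T
r.hold(.3);print(T.current_t(),T.current_wrist_force());r.sign_off()"
```

```text
21.6917 [ 0.01573509  0.09093794 -0.61579527]
the job is handed in; nothing more can be done
```

The steel canister is on the transfer mat, lying lengthwise, and I handed the job in at 21.7 s of the 58 s allowed; no verdict is reported. I rolled it there in six light strokes with both fingertips on its top, about 4–7 N and 21–24 mm of roll each, with the fingertips about 50 mm up throughout.

- **Position on the mat:** both canister ends measured within about 4 mm of the mat's long centre line, against the 25 mm allowed. Lengthwise they are at about +82 mm and −97 mm, against ±125 mm.
- **Roll:** it moved about 138 mm sideways, which is about 5.5 rad, so it went well past half a turn. The label's position in the last picture agrees.
- **Bystanders:** the kidney dish, gallipot, syringe and basin all measured within about 6 mm of where they started, which is about the networks' error. The basin was found only by the top camera in the last check.
- **Robot:** the arm was clear of everything when I handed in. I didn't measure the canister's speed directly.

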